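Square a mould insert into the corner of a locating fence

TASK

Push the aluminium mould insert along the bench with your fingertips, never lifting it: first bring its long side flush against the long rail of the steel fence while its end is still well clear of the short end stop, then slide it along the rail until its end is hard up against the end stop. Leave it flush against both rail and stop, with the hand clear, and do not disturb the other parts and tools.

Things in the scene. Friction and masses are not known exactly. Their poses are not given: they have to be found in the camera images.
- fence: L of bright steel bars (25 mm wide, 20 high) bolted to the bench. Origin: its inner corner at bench height, z up. Inner face of the long rail: plane x = 0, from the corner 275 mm along -y. Inner face of the short end stop: plane y = 0, from the corner 80 mm along -x. The work belongs on the -x, -y side (towards the robot, and its right). Place and yaw vary between starts.
- insert: loose aluminium block, two dark cavities on top: 80 mm in its x, 100 in y, 35 high, 0.55 kg +-20%; pushing it takes 2 to 5 N; it wedges if pushed askew on the rail. Origin: centre of underside, z up. Starts 35 to 100 mm off rail and stop, up to 0.4 rad askew. Home: its +x long side on the rail, +y end on the stop, origin at x -40, y -50 mm in the fence frame, axes parallel.
- electrode: bystander: small copper electrode on a dark 36 mm square steel foot, 50 mm tall, standing loose near the fence. Origin: centre of its underside.
- bushing: bystander: brass guide bushing, a tube 36 mm in diameter and 40 mm tall, standing loose near the fence. Origin: centre of its underside.
- guide_pin: bystander: steel guide pin 22 mm in diameter standing on its 36 mm head, 56 mm tall, near the fence. Origin: centre of its underside.
- screwdriver: bystander: red-handled screwdriver lying along its x, at the right of the bench. Origin: middle of the tool, underside.
- mallet: bystander: hammer with a wooden handle lying along its x, at the left of the bench. Origin: middle of the tool, underside.
- wrench: bystander: steel wrench lying along its x, at the right of the bench. Origin: middle of the tool, underside.
Mind the look-alikes: they are no part of the job. Leave any blue or purple look-alike of the insert alone.

How it is judged:
By the outcome, as a careful person would: the job done as asked, in the order asked, and still so for the second after the job is handed in, with the robot touching nothing.
It also fails if it takes over 48 s, if anything falls off the work surface, if the arm or the gripper's body presses on something with over 40 N, if the wrist force passes 120 N, or if a joint passes its speed limit or range.

ROBOT

A 6-joint arm with a two-finger parallel gripper is mounted at the origin on the work surface. World frame = base frame: x ahead of the robot, y to its left, z up, the work surface at z = 0. Lengths are in m, angles in rad, forces in N, time in s.
With the tool pointing down it reaches from about 0.35 to 0.925 m from the base axis. Payload 6.4 kg.
Tool frame: the origin (TCP) lies at the very end of the fingers, on their centre line; the grasp point (between the pads) lies 19 mm behind it; z points along the fingers, y is the line along which they close (so a half turn about z gives the same grasp; the last joint's range is limited). The gripper opens to 85 mm and grips with 20 to 120 N. Pads are 22 mm wide; open, the fingers measure 114 mm over their backs; the gripper's body (76 mm by 85 mm) begins 54 mm behind the grasp point. The pads swing forward as they close: fully open they stand 13 mm farther back than shut.
Start: joints at [1.126, 0.245, 1.558, -0, 1.339, -0.174], TCP at [0.174, 0.626, 0.231] pointing down, gripper open.
Joint ranges: [-3.13, 3.13], [-1.02, 2.26], [0.13, 2.54], [-0.95, 4.09], [0.21, 2.88], [-2.74, 2.74]. Speed limits (rad/s): [2.57, 2.57, 3.14, 3.14, 3.14, 3.14].

INTERFACE

Orientations are given as [roll, pitch, yaw] about the fixed x, y, z axes, in that order (R = Rz(yaw) Ry(pitch) Rx(roll)).
In Python, from rig import telemetry, eyes, arm gives the robot as it stands.
- The arm moves only by the shell command python3 -m inch 'ROWS' [OPENING] [FORCE]. ROWS is a JSON object of lists of equal length, an entry for each row: "slide": the shift along the tool's x, y, z in mm, a list of three; "rotation": the turn, a rotation vector about the tool's x, y, z in degrees, a list of three. In form: {"slide": [[x, y, z], ...], "rotation": [[rx, ry, rz], ...]}. A call has 1 to 5 rows; each row shifts and turns the commanded pose from where the row before left it, along the tool's axes as they then stand; what a row does not reach is not made up. A row lasts 1/12 s, in which the tool goes at most 41.7 mm and 7.16 degrees, less where a joint would pass 70% of its speed; a pose out of reach is approached as far as the arm can. A call with a gripper value outside its range is refused whole. OPENING is the opening, from -1 (shut) to 1 (fully open), set as the call begins (- or left out, the last holds). The fingers move at their own pace and stop on an object; FORCE is the grip in N (left out, the last holds). Time passes only in rows, so rows that do not move let the fingers close. It gives the time, the measured TCP pose, the force, the opening and the grip force at its end, in the units of the state.
- telemetry.state(): the state, without advancing time (a new reading comes with each control period).
- eyes.read_camera(name): name is "scene" or "top"; returns a dict with "frame" (400x640x3 uint8, red, green, blue), "fx", "fy", "cx", "cy" (pixels), "k1" (the pictures are not rectified: a ray, as slopes to the right and down, at radius r is drawn at 1 + k1 r^2 times it, then the intrinsics apply), "eye" and "rotation" of the camera in the world. Camera axes: x right, y down, z forward; pixel columns grow to the right and rows downward; lengths in m; the calibration is good to about 2 mm. A picture is of the moment at which its call begins. There is no depth.
- arm.finish_job(): hands the job in; it is judged then, once.
The state is a dict: "time": time; "qpos": joint angles; "dq": joint speeds; "tau": joint torques, N m; "tcp_pos": TCP position; "eef_rot": TCP orientation; "force": force on the tool from outside, world axes, zero at the start; "torque": the same for the moment, N m; "width": opening from 0.0 (shut) to 1.0 (fully open); "finger_force": force on a finger pad.
Only numpy, scipy, OpenCV 4.12 (cv2) and the standard library are available. Lean on these libraries where they do the work, as an engineer would, in place of code of your own. Each camera call takes 0.05 s, during which the arm holds its last target. There are 200 camera calls.

## Working session

There is one attempt and no reset: what is moved stays moved. The work goes in short steps, Python scripts to look and compute and a shell command to move; the robot and the scene stay as the last step left them, time stands still between calls to the robot, and variables do not carry over. Pictures are saved under pics/ and viewed, at most 10 in all, crops included, and the job is handed in when it is done.

```bash
ls; mkdir -p pics
cat > h.py <<'E'
import numpy as np, cv2
from rig import telemetry, eyes, arm
def shot(name,fn):
    c=eyes.read_camera(name); np.save('pics/'+fn+'.npy',c,allow_pickle=True)
    cv2.imwrite('pics/'+fn+'.png',c['frame'][:,:,::-1]); return c
def load(fn): return np.load('pics/'+fn+'.npy',allow_pickle=True).item()
def pix2w(c,u,v,z):
    K=np.array([[c['fx'],0,c['cx']],[0,c['fy'],c['cy']],[0,0,1.]])
    p=cv2.undistortPoints(np.array([[[u,v]]],float),K,np.array([c['k1'],0,0,0.]))[0,0]
    d=np.array(c['rotation'])@np.array([p[0],p[1],1]); e=np.array(c['eye'])
    return e+d*(z-e[2])/d[2]
def w2pix(c,P):
    p=np.array(c['rotation']).T@(np.array(P,float)-np.array(c['eye']))
    x,y=p[:2]/p[2]; s=1+c['k1']*(x*x+y*y)
    return c['cx']+c['fx']*x*s, c['cy']+c['fy']*y*s
E
python3 - <<'E'
from h import *
for n in('top','scene'):
    c=shot(n,n+'0'); print({k:v for k,v in c.items() if k!='frame'})
print(telemetry.state())
E
```

```text
pics
{'fx': 473.16122092195275, 'fy': 473.16122092195275, 'cx': 324.82909337385087, 'cy': 197.46487694818828, 'k1': -0.05913535180095729, 'eye': array([0.39283914, 0.00418828, 1.69064225]), 'rotation': array([-3.03760745,  0.00906439, -1.5789409 ])}
{'fx': 365.4856176943493, 'fy': 365.4856176943493, 'cx': 317.6450398324256, 'cy': 197.47484517281254, 'k1': 0.007885055375188828, 'eye': array([0.92481983, 0.39553037, 0.9042127 ]), 'rotation': array([-2.5849874 ,  0.00877226,  2.37625015])}
{'time': 0.1, 'qpos': array([ 1.12591139e+00,  2.45765136e-01,  1.55891588e+00, -2.51141220e-06,
        1.33870097e+00, -1.74096860e-01]), 'dq': array([-4.79897647e-06, -1.60656953e-04, -1.86681085e-03,  1.29081561e-03,
       -3.34410329e-04, -5.91870573e-04]), 'tau': array([-1.87826322e-05, -4.30670393e+01, -3.27128899e+01, -1.08577153e-04,
        2.81942011e-03,  1.38464046e-06]), 'tcp_pos': array([0.17363827, 0.62584691, 0.23026437]), 'eef_rot': array([-3.13982995e+00, -3.07539269e-04,  2.87080488e+00]), 'force': array([ 1.16613238, -0.12848582,  0.52441065]), 'torque': array([ 0.03684219,  0.00372175, -0.02997656]), 'finger_force': 0.0, 'width': 1.0031230107895979}
```

View pics/top0.png

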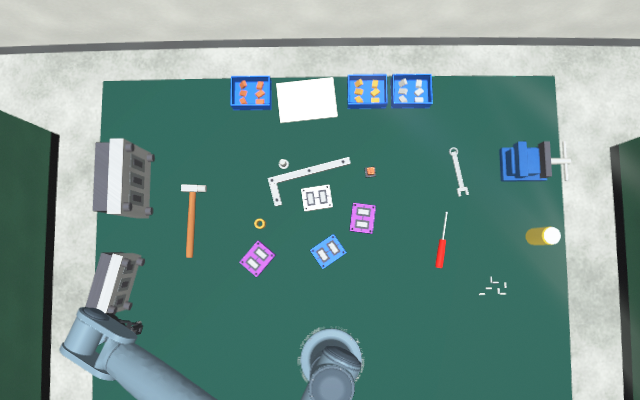

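View pics/scene0.png

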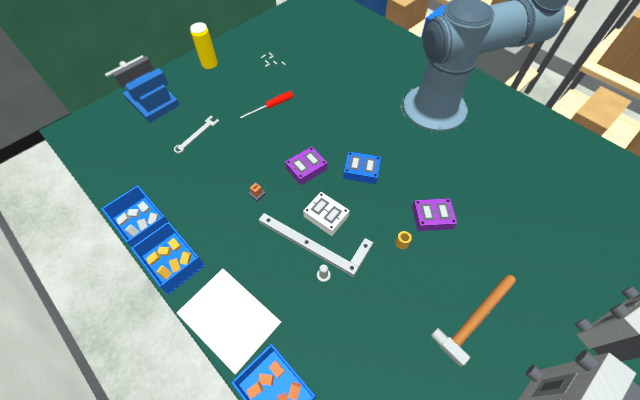

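The only bare aluminium block is at top (317,197) / scene (326,212). The look-alikes are purple at top (363,217) and (257,259), and blue at (328,251). The fence corner is near top (270,182), the electrode at (370,171), the bushing at (260,224) and the pin at (284,163). I'll confirm in an enlarged crop.

```bash
sed -i "s/np.array(c\['rotation'\])/Rm(c)/g" h.py
cat >> h.py <<'E'
from scipy.spatial.transform import Rotation as Ro
def Rm(c): return Ro.from_euler('xyz',c['rotation']).as_matrix()
E
python3 - <<'E'
from h import *
c=load('top0')
a=c['frame'][140:240,235:395,::-1]; a=cv2.resize(a,None,fx=5,fy=5,interpolation=cv2.INTER_CUBIC)
cv2.imwrite('pics/crop1.png',a)
c=load('scene0')
a=c['frame'][170:290,245:405,::-1]; a=cv2.resize(a,None,fx=5,fy=5,interpolation=cv2.INTER_CUBIC)
cv2.imwrite('pics/crop2.png',a)
E
```

```text
(no output)
```

View pics/crop1.png

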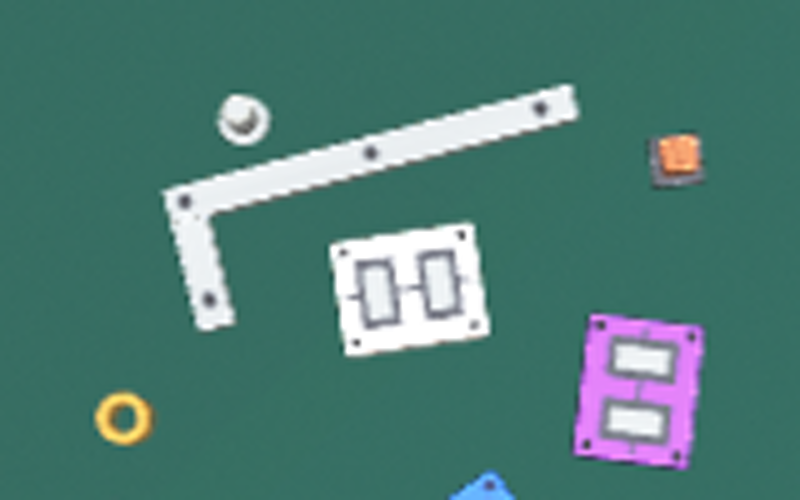

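View pics/crop2.png

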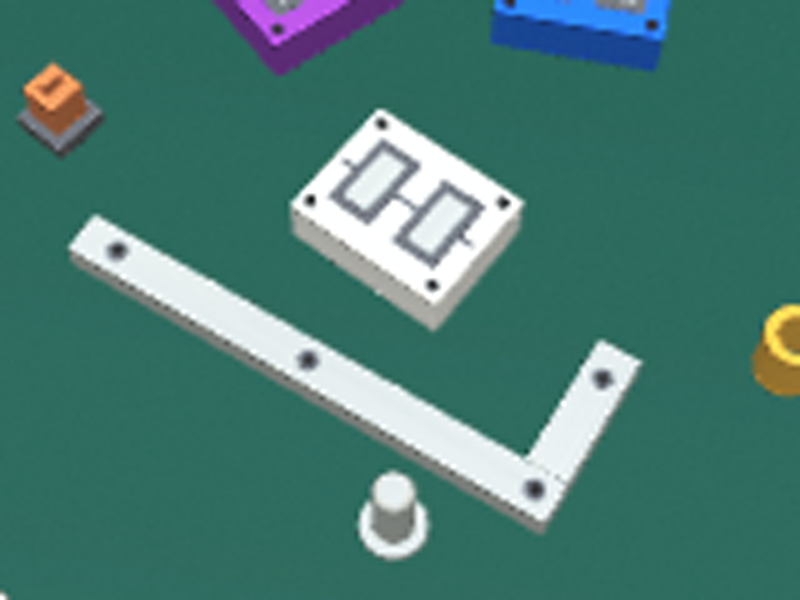

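The crops confirm it: the bare aluminium block with two dark cavities has its top corners at crop1 (330,243), (472,224), (490,333) and (346,356). I'll fit both poses from the corners in both views.

```bash
cat > fit.py <<'E'
from h import *
from scipy.optimize import least_squares
F=[(0,0),(0,-.275),(.025,-.275),(.025,.025),(-.08,0),(-.08,.025)]
I=[(.04,.05),(.04,-.05),(-.04,-.05),(-.04,.05)]
def fit(obs,x0):  # obs: list (cam,u,v,mx,my,z)
    def r(p):
        o=[]; cs,sn=np.cos(p[2]),np.sin(p[2])
        for c,u,v,mx,my,z in obs:
            a=w2pix(c,[p[0]+cs*mx-sn*my,p[1]+sn*mx+cs*my,z]); o+=[a[0]-u,a[1]-v]
        return o
    s=least_squares(r,x0,loss='soft_l1'); return s.x,np.round(r(s.x),1)
def mk(c,pts,m,z,u0,v0,k): return [(c,u0+(x+.5)/k-.5,v0+(y+.5)/k-.5,a,b,z) for (x,y),(a,b) in zip(pts,m)]
E
python3 - <<'E'
from fit import *
t,s=load('top0'),load('scene0')
ft=mk(t,[(207,215),(579,117),(572,85),(164,190),(234,321),(198,330)],F,.02,235,140,5)
fs=mk(s,[(528,460),(97,214),(69,247),(543,521),(601,340),(641,362)],F,.02,245,170,5)
it=mk(t,[(330,243),(472,224),(490,333),(346,356)],I,.035,235,140,5)
is_=mk(s,[(434,303),(292,207),(380,110),(524,203)],I,.035,245,170,5)
for n,a,b in(('fence',ft,fs),('ins',it,is_)):
    for o in (a,b,a+b): print(n,*fit(o,[.7,.1,.2]))
p=lambda c,x,y,z,u0,v0:pix2w(c,u0+x/5,v0+y/5,z).round(3)
print('elec',p(t,676,172,0.,235,140),'bush',p(t,124,418,.04,235,140),'pin',p(t,243,122,.0,235,140))
print('purple', [p(t,x,y,.035,235,140) for x,y in((592,315),(703,325),(688,468),(575,456))])
print('blue',[pix2w(t,*q,.035).round(3) for q in((333,234),(346,255),(323,268),(311,247))])
E
```

```text
fence [0.6230765  0.19194446 0.24491185] [-0.1 -0.2  0.1  0.2 -0.3 -0.1  0.1 -0.2 -0.1  0.2  0.3  0.1]
fence [0.62383365 0.19052173 0.24407595] [-0.3 -0.2 -0.2 -0.2 -0.1 -0.1  0.5  0.5 -0.1 -0.1  0.3 -0. ]
fence [0.62353929 0.19105542 0.24466597] [ 0.2 -0.4  0.3  0.1 -0.1 -0.2  0.3 -0.3  0.2  0.1  0.5  0.  -0.1 -0.1
 -0.1 -0.1  0.1  0.   0.7  0.6  0.1 -0.1  0.5  0. ]
ins [0.56634361 0.04711177 0.14032251] [ 0.2  0.1 -0.1 -0.3 -0.4  0.3  0.3 -0.1]
ins [0.56813466 0.0462928  0.13895117] [ 0.4  0.6 -0.4 -0.3 -0.  -0.3 -0.  -0. ]
ins [0.56740926 0.04656821 0.14027488] [ 0.4 -0.2  0.  -0.6 -0.2 -0.   0.4 -0.4  0.7  0.5 -0.1 -0.4  0.2 -0.4
  0.2 -0.2]
elec [ 0.652 -0.146  0.   ] bush [0.475 0.246 0.04 ] pin [0.691 0.167 0.   ]
purple [array([ 0.545, -0.082,  0.035]), array([ 0.538, -0.16 ,  0.035]), array([ 0.437, -0.148,  0.035]), array([ 0.447, -0.069,  0.035])]
blue [array([ 0.437, -0.01 ,  0.035]), array([ 0.364, -0.054,  0.035]), array([0.32 , 0.026, 0.035]), array([0.393, 0.067, 0.035])]
```

```bash
M='python3 -m inch'
python3 -m inch '{"slide":[[-23,-25,0],[-23,-25,0],[-23,-25,0],[-23,-25,0],[-23,-25,0]],"rotation":[[0,0,0],[0,0,0],[0,0,0],[0,0,0],[0,0,0]]}' 0.3
python3 -m inch '{"slide":[[-23,-25,0],[-23,-25,0],[-23,-25,0],[-23,-25,0],[-23,-25,0]],"rotation":[[0,0,0],[0,0,0],[0,0,0],[0,0,0],[0,0,0]]}' | tail -3
python3 -m inch '{"slide":[[-23,-25,0],[-23,-25,0],[-23,-25,0],[-23,-25,0],[-23,-25,0]],"rotation":[[0,0,0],[0,0,0],[0,0,0],[0,0,0],[0,0,0]]}' | tail -3
python3 -m inch '{"slide":[[-23,-25,0],[-23,-25,0],[-23,-25,0],[-23,-25,0],[-23,-25,0]],"rotation":[[0,0,0],[0,0,0],[0,0,0],[0,0,0],[0,0,0]]}' | tail -3
python3 -m inch '{"slide":[[0,0,0],[0,0,0],[0,0,0],[0,0,0],[0,0,0]],"rotation":[[0,0,-5.9],[0,0,-5.9],[0,0,-5.9],[0,0,-5.9],[0,0,-5.9]]}'
cat >> h.py <<'E'
FO=np.array([.6235,.191]);FY=.2447
def where(s=None):
    s=s or telemetry.state(); R=np.array([[np.cos(FY),-np.sin(FY)],[np.sin(FY),np.cos(FY)]])
    f=R.T@(np.array(s['tcp_pos'])[:2]-FO)*1000; F=R.T@np.array(s['force'])[:2]
    e=np.array(s['eef_rot'])
    T=Ro.from_euler('xyz',e).as_matrix()
    print('t %.2f fence x %.1f y %.1f z %.1f  rpy_rel deg %s F %s Fz %.1f w %.2f'%(s['time'],*f,s['tcp_pos'][2]*1000,np.degrees([e[0],e[1],e[2]-FY]).round(2),F.round(1),s['force'][2],s['width']))
E
python3 -c "
from h import *
where()"
```

```text
time: 0.52
tcp_pos: [0.2514, 0.4735, 0.2307]
eef_rot: [-3.141, -0.0, 2.871]
force: [1.2, 0.7, 0.4]
width: 0.651
finger_force: 0.0
force: [0.9, 0.5, 0.5]
width: 0.651
finger_force: 0.0
force: [0.6, 0.4, -0.7]
width: 0.651
finger_force: 0.0
force: [1.7, 0.1, -0.0]
width: 0.654
finger_force: 0.0
time: 2.18
tcp_pos: [0.483, 0.0214, 0.2308]
eef_rot: [3.141, -0.001, -2.893]
force: [0.5, 0.3, 0.2]
width: 0.648
finger_force: 0.0
t 2.18 fence x -177.4 y -130.5 z 230.8  rpy_rel deg [ 1.7997e+02 -5.0000e-02 -1.7976e+02] F [0.6 0.2] Fz 0.2 w 0.65
```

```bash
python3 -m inch '{"slide":[[0,4,35],[0,0,35],[0,0,35],[0,0,35],[0,0,30]],"rotation":[[0,0,0.2],[0,0,0],[0,0,0],[0,0,0],[0,0,0]]}' >/dev/null
python3 -m inch '{"slide":[[0,0,25],[0,0,15],[0,0,10],[0,0,3],[0,0,0]],"rotation":[[0,0,0],[0,0,0],[0,0,0],[0,0,0],[0,0,0]]}' >/dev/null
python3 -c "
from h import *
where();shot('top','t1');c=shot('scene','s1')
a=cv2.resize(c['frame'][130:290,225:425,::-1],None,fx=4,fy=3.75,interpolation=cv2.INTER_CUBIC);cv2.imwrite('pics/crop3.png',a)"
```

```text
t 3.02 fence x -177.3 y -126.4 z 7.9  rpy_rel deg [ 1.7998e+02 -5.0000e-02 -1.8023e+02] F [-0.3  0.3] Fz 0.4 w 0.65
```

View pics/crop3.png

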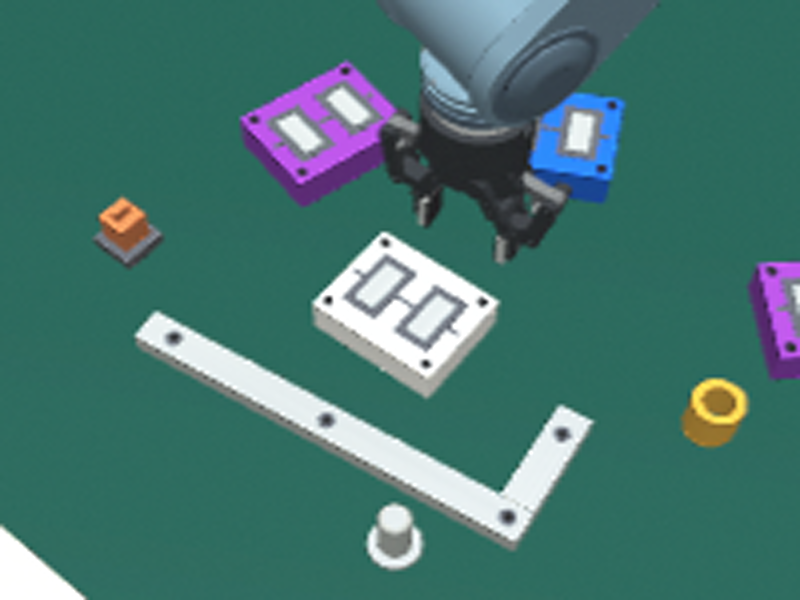

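The scene crop shows both fingertips at (425,210) and (503,250), standing behind the insert's far long side and clear of the blue and purple blocks. Next I push along tool −x.

```bash
python3 -m inch '{"slide":[[-6,0,0],[-7,0,0],[-6,0,0],[-4,0,0],[-3,0,0]],"rotation":[[0,0,-0.2],[0,0,0],[0,0,0],[0,0,0],[0,0,0]]}' >/dev/null
python3 -c "from h import *;where()"
python3 -m inch '{"slide":[[-3,0,0],[-3,0,0],[-3,0,0],[-3,0,0],[-3,0,0]],"rotation":[[0,0,0],[0,0,0],[0,0,0],[0,0,0],[0,0,0]]}' >/dev/null
python3 -c "from h import *;where()"
python3 -m inch '{"slide":[[-3,0,0],[-3,0,0],[-3,0,0],[-3,0,0],[-3,0,0]],"rotation":[[0,0,0],[0,0,0],[0,0,0],[0,0,0],[0,0,0]]}' >/dev/null
python3 -c "from h import *;where()"
python3 -m inch '{"slide":[[-3,0,0],[-3,0,0],[-3,0,0],[-2,0,0],[-1,0,0]],"rotation":[[0,0,0],[0,0,0],[0,0,0],[0,0,0],[0,0,0]]}' >/dev/null
python3 -c "
from h import *;where();c=shot('top','t2');c=shot('scene','s2')
a=cv2.resize(c['frame'][160:280,245:405,::-1],None,fx=5,fy=5,interpolation=cv2.INTER_CUBIC);cv2.imwrite('pics/crop4.png',a)"
```

```text
t 3.53 fence x -149.9 y -126.7 z 8.7  rpy_rel deg [-1.7998e+02  6.0000e-02 -1.8002e+02] F [ 0.8 -0.7] Fz -0.3 w 0.65
t 3.95 fence x -136.2 y -126.5 z 8.0  rpy_rel deg [ 1.7999e+02 -5.0000e-02 -1.8005e+02] F [-2.2 -0.3] Fz 0.2 w 0.65
t 4.37 fence x -120.9 y -126.4 z 8.1  rpy_rel deg [ 1.7998e+02 -2.0000e-02 -1.8003e+02] F [-1.9  0.4] Fz -1.8 w 0.64
t 4.78 fence x -108.7 y -126.6 z 8.3  rpy_rel deg [-1.8000e+02  1.0000e-02 -1.8003e+02] F [-2.3 -0.6] Fz -0.1 w 0.65
```

View pics/crop4.png

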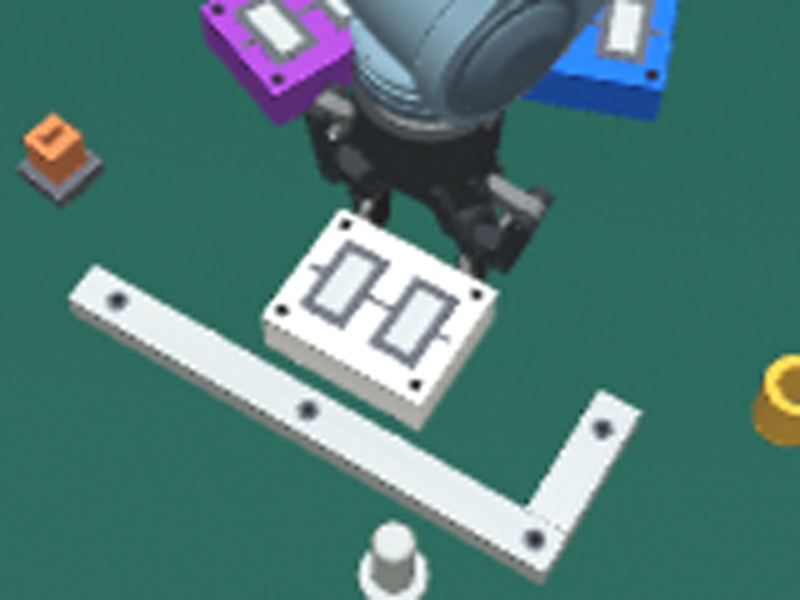

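The insert's long side (263,320)–(417,405) is now nearly parallel to the rail with a small gap, and its end is well clear of the stop. I'll keep pushing gently.

```bash
python3 -m inch '{"slide":[[-2,0,0],[-2,0,0],[-2,0,0],[-2,0,0],[-2,0,0]],"rotation":[[0,0,0],[0,0,0],[0,0,0],[0,0,0],[0,0,0]]}' >/dev/null
python3 -c "from h import *;where()"
python3 -m inch '{"slide":[[-1,0,0],[-1,0,0],[-1,0,0],[-1,0,0],[0,0,0]],"rotation":[[0,0,0],[0,0,0],[0,0,0],[0,0,0],[0,0,0]]}' >/dev/null
python3 -c "from h import *;where()"
python3 -m inch '{"slide":[[-1,0,0],[0,0,0],[-1,0,0],[0,0,0]],"rotation":[[0,0,0],[0,0,0],[0,0,0],[0,0,0]]}' >/dev/null
python3 -c "from h import *;where()"
```

```text
t 5.30 fence x -98.8 y -126.6 z 8.4  rpy_rel deg [-1.8000e+02 -1.0000e-02 -1.8003e+02] F [-4.1 -0.3] Fz 2.9 w 0.65
t 5.72 fence x -94.7 y -126.6 z 8.4  rpy_rel deg [-1.8000e+02  3.0000e-02 -1.8004e+02] F [-2.7  0.1] Fz 2.5 w 0.65
t 6.05 fence x -93.2 y -126.6 z 8.2  rpy_rel deg [ 1.8000e+02 -4.0000e-02 -1.8003e+02] F [-4.6  0.1] Fz 2.6 w 0.65
```

```bash
python3 -m inch '{"slide":[[-1,0,0],[0,0,0],[-1,0,0],[0,0,0]],"rotation":[[0,0,0],[0,0,0],[0,0,0],[0,0,0]]}' >/dev/null
python3 -c "from h import *;where()"
python3 -m inch '{"slide":[[-1,0,0],[0,0,0],[0,0,0]],"rotation":[[0,0,0],[0,0,0],[0,0,0]]}' >/dev/null
python3 -c "from h import *;where();print(telemetry.state()['torque'])"
```

```text
t 6.38 fence x -93.2 y -126.5 z 7.9  rpy_rel deg [ 179.96   -0.35 -179.99] F [-12.1  -1.5] Fz 9.1 w 0.65
t 6.63 fence x -93.2 y -126.4 z 7.7  rpy_rel deg [ 179.95   -0.48 -179.97] F [-15.2  -2. ] Fz 9.9 w 0.65
[-0.64810012  2.19941062  0.0959406 ]
```

```bash
python3 -m inch '{"slide":[[-1,0,0],[0,0,0],[0,0,0]],"rotation":[[0,0,0],[0,0,0],[0,0,0]]}' >/dev/null
python3 -c "from h import *;where();print(telemetry.state()['torque'])"
python3 -m inch '{"slide":[[2,0,0],[5,0,0],[10,0,0],[10,0,0],[10,0,0]],"rotation":[[0,0,0],[0,0,0],[0,0,0],[0,0,0],[0,0,0]]}' >/dev/null
python3 -m inch '{"slide":[[0,0,-15],[0,0,-30],[0,0,-40],[0,0,-30],[0,0,-5]],"rotation":[[0,0,0],[0,0,0],[0,0,0],[0,0,0],[0,0,0]]}' >/dev/null
python3 -c "
from h import *;where();d=shot('top','t3');c=shot('scene','s3')
a=cv2.resize(c['frame'][200:260,265:365,::-1],None,fx=6,fy=6,interpolation=cv2.INTER_CUBIC);b=cv2.resize(d['frame'][155:215,260:360,::-1],None,fx=6,fy=6,interpolation=cv2.INTER_CUBIC)
cv2.imwrite('pics/crop5.png',np.vstack([a[:300],b[:300]]))"
```

```text
t 6.88 fence x -93.2 y -126.4 z 7.7  rpy_rel deg [ 179.94   -0.64 -179.96] F [-20.1  -3. ] Fz 14.7 w 0.65
[-0.89337519  2.78883427  0.08555148]
t 7.72 fence x -121.4 y -128.1 z 135.2  rpy_rel deg [-179.73    0.76 -180.04] F [ 0.9 -0. ] Fz 1.0 w 0.65
```

View pics/crop5.png

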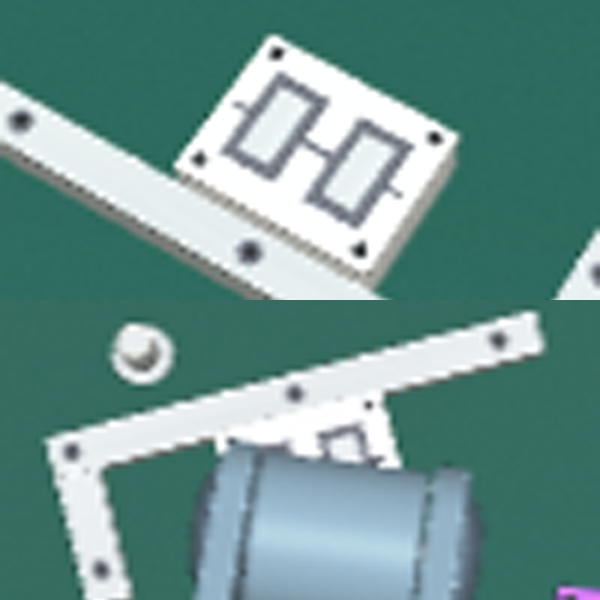

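The scene half shows the insert's long side flush on the rail, corners at (175,168) and (373,280), with a wide gap to the stop. I'll fit its pose and compare it with the fence.

Run:
```python
from fit import *
s=load('s3')
o=mk(s,[(373,280),(175,168),(270,35),(459,138)],I,.035,265,200,6)
x,r=fit(o,[.6,.06,.24]);print(x,r)
d=x[:2]-np.array([.6238,.1905]);c,n=np.cos(FY),np.sin(FY);print(c*d[0]+n*d[1],-n*d[0]+c*d[1],x[2]-FY)
```

```text
[0.61590168 0.06313421 0.25737102] [-0.6 -0.5  0.1  0.3  0.2  0.4  0.3 -0.2]
-0.03851933354507589 -0.12165808521663582 0.012671022090603085
```

Flush within measuring noise (yaw +0.7°, x' −38.5), with about 72 mm to the stop. Next I go around to the −y end, turning the hand 90°.

```bash
python3 -m inch '{"slide":[[-16,-18,0],[-16,-18,0],[-16,-18,0],[-16,-18,0],[-16,-17,0]],"rotation":[[0,0,0],[0,0,0],[0,0,0],[0,0,0],[0,0,0]]}' -0.2 >/dev/null
python3 -m inch '{"slide":[[0,0,0],[0,0,0],[0,0,0],[0,0,0],[0,0,0]],"rotation":[[0,0,6],[0,0,6],[0,0,6],[0,0,6],[0,0,6]]}' >/dev/null
python3 -m inch '{"slide":[[0,0,0],[0,0,0],[0,0,0],[0,0,0],[0,0,0]],"rotation":[[0,0,6],[0,0,6],[0,0,6],[0,0,6],[0,0,6]]}' >/dev/null
python3 -m inch '{"slide":[[0,0,0],[0,0,0],[0,0,0],[0,0,0],[0,0,0]],"rotation":[[0,0,6],[0,0,6],[0,0,6],[0,0,6],[0,0,6]]}' >/dev/null
python3 -m inch '{"slide":[[0,0,0],[0,0,0]],"rotation":[[0,0,0],[0,0,0]]}' >/dev/null
python3 -c "from h import *;where()"
```

```text
t 9.65 fence x -46.8 y -215.2 z 126.3  rpy_rel deg [-1.7988e+02 -8.0000e-02  9.0110e+01] F [ 0.3 -0. ] Fz -0.2 w 0.40
```

```bash
python3 -m inch '{"slide":[[0,4,30],[0,0,35],[0,0,30],[0,0,15],[0,0,8]],"rotation":[[0,0,0.1],[0,0,0],[0,0,0],[0,0,0],[0,0,0]]}' >/dev/null
python3 -m inch '{"slide":[[0,0,0],[0,0,0],[5,0,0],[5,0,0],[5,0,0]],"rotation":[[0,0,0],[0,0,0],[0,0,0],[0,0,0],[0,0,0]]}' >/dev/null
python3 -c "from h import *;where()"
python3 -m inch '{"slide":[[3,0,0],[3,0,0],[2,0,0],[2,0,0],[2,0,0]],"rotation":[[0,0,0],[0,0,0],[0,0,0],[0,0,0],[0,0,0]]}' >/dev/null
python3 -c "from h import *;where()"
python3 -m inch '{"slide":[[2,0,0],[2,0,0],[2,0,0],[2,0,0],[2,0,0]],"rotation":[[0,0,0],[0,0,0],[0,0,0],[0,0,0],[0,0,0]]}' >/dev/null
python3 -c "from h import *;where()"
```

```text
t 10.48 fence x -41.0 y -200.5 z 12.0  rpy_rel deg [1.7985e+02 6.0000e-02 8.9880e+01] F [-0.3 -0.2] Fz 0.3 w 0.40
t 10.90 fence x -42.0 y -188.4 z 10.3  rpy_rel deg [-180.      0.     89.87] F [ 0.1 -0.5] Fz 0.0 w 0.40
t 11.32 fence x -42.1 y -178.9 z 10.3  rpy_rel deg [-1.7999e+02  3.0000e-02  8.9860e+01] F [ 0.1 -2.5] Fz -1.1 w 0.40
```

```bash
python3 -m inch '{"slide":[[2.5,0.1,0],[2.5,0.1,0],[2.5,0.1,0],[2.5,0.1,0],[2.5,0.1,0]],"rotation":[[0,0,0],[0,0,0],[0,0,0],[0,0,0],[0,0,0]]}' >/dev/null
python3 -c "from h import *;where()"
python3 -m inch '{"slide":[[2.5,0.1,0],[2.5,0.1,0],[2.5,0.1,0],[2.5,0.1,0],[2.5,0.1,0]],"rotation":[[0,0,0],[0,0,0],[0,0,0],[0,0,0],[0,0,0]]}' >/dev/null
python3 -c "from h import *;where()"
python3 -m inch '{"slide":[[2.5,0.1,0],[2.5,0.1,0],[2.5,0.1,0],[2.5,0.1,0],[2.5,0.1,0]],"rotation":[[0,0,0],[0,0,0],[0,0,0],[0,0,0],[0,0,0]]}' >/dev/null
python3 -c "from h import *;where()"
python3 -m inch '{"slide":[[2.5,0.1,0],[2.5,0.1,0],[2.5,0.1,0],[2.5,0.1,0],[2.5,0.1,0]],"rotation":[[0,0,0],[0,0,0],[0,0,0],[0,0,0],[0,0,0]]}' >/dev/null
python3 -c "
from h import *;where();print(telemetry.state()['torque']);d=shot('top','t4');c=shot('scene','s4')
a=cv2.resize(c['frame'][200:275,265:385,::-1],None,fx=5,fy=5,interpolation=cv2.INTER_CUBIC)
cv2.imwrite('pics/crop6.png',a)"
```

```text
t 11.73 fence x -41.8 y -166.1 z 10.2  rpy_rel deg [-1.7994e+02  3.0000e-02  8.9890e+01] F [-4.8 -4.7] Fz 1.4 w 0.40
t 12.15 fence x -41.4 y -153.7 z 10.2  rpy_rel deg [-1.7992e+02  3.0000e-02  8.9890e+01] F [-3.1 -4.8] Fz 1.2 w 0.40
t 12.57 fence x -40.9 y -141.2 z 10.2  rpy_rel deg [-1.7992e+02  3.0000e-02  8.9890e+01] F [-3. -5.] Fz 1.2 w 0.40
t 12.98 fence x -40.4 y -128.7 z 10.2  rpy_rel deg [-1.7992e+02  3.0000e-02  8.9890e+01] F [-1.9 -4.8] Fz 2.1 w 0.40
[-0.7682875   0.27069897  0.12633586]
```

View pics/crop6.png

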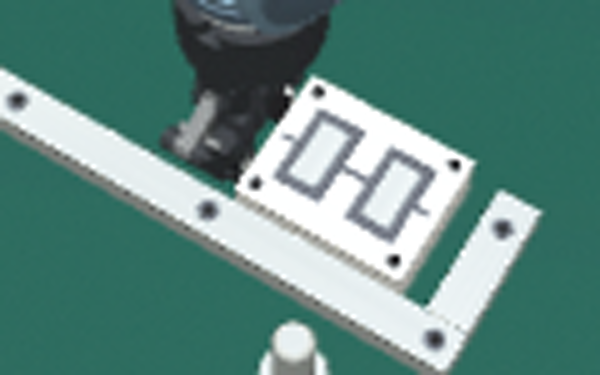

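The insert is sliding flush along the rail (edge (240,190)–(400,280)), with roughly 15 mm left to the stop. I'll close up slowly.

```bash
python3 -m inch '{"slide":[[2,0,0],[2,0,0],[2,0,0],[2,0,0],[2,0,0]],"rotation":[[0,0,0],[0,0,0],[0,0,0],[0,0,0],[0,0,0]]}' >/dev/null
python3 -c "from h import *;where()"
python3 -m inch '{"slide":[[1,0,0],[1,0,0],[1,0,0],[1,0,0],[0,0,0]],"rotation":[[0,0,0],[0,0,0],[0,0,0],[0,0,0],[0,0,0]]}' >/dev/null
python3 -c "from h import *;where()"
python3 -m inch '{"slide":[[1,0,0],[0,0,0],[1,0,0],[0,0,0]],"rotation":[[0,0,0],[0,0,0],[0,0,0],[0,0,0]]}' >/dev/null
python3 -c "from h import *;where()"
```

```text
t 13.50 fence x -40.1 y -118.6 z 10.2  rpy_rel deg [-1.7996e+02  2.0000e-02  8.9870e+01] F [-2.6 -3.7] Fz 0.5 w 0.39
t 13.92 fence x -40.0 y -114.5 z 10.3  rpy_rel deg [-179.97    0.     89.88] F [-3.2 -2.5] Fz 0.2 w 0.40
t 14.25 fence x -40.0 y -112.5 z 10.2  rpy_rel deg [-179.98    0.     89.87] F [-3.1 -4.5] Fz 0.7 w 0.40
```

```bash
python3 -m inch '{"slide":[[1,0,0],[0,0,0],[1,0,0],[0,0,0]],"rotation":[[0,0,0],[0,0,0],[0,0,0],[0,0,0]]}' >/dev/null
python3 -c "from h import *;where()"
python3 -m inch '{"slide":[[1,0,0],[0,0,0],[0,0,0]],"rotation":[[0,0,0],[0,0,0],[0,0,0]]}' >/dev/null
python3 -c "from h import *;where()"
```

```text
t 14.58 fence x -40.0 y -111.7 z 10.3  rpy_rel deg [-1.7998e+02  1.3000e-01  8.9920e+01] F [-3.3 -8. ] Fz 0.5 w 0.40
t 14.83 fence x -39.9 y -111.7 z 10.3  rpy_rel deg [-179.99    0.21   89.93] F [ -4.1 -12. ] Fz -0.9 w 0.40
```

```bash
python3 -m inch '{"slide":[[1,0,0],[0,0,0],[1,0,0],[0,0,0]],"rotation":[[0,0,0],[0,0,0],[0,0,0],[0,0,0]]}' >/dev/null
python3 -c "from h import *;where()"
python3 -m inch '{"slide":[[-2,0,0],[-5,0,0],[-8,0,0],[-10,0,0],[-10,0,0]],"rotation":[[0,0,0],[0,0,0],[0,0,0],[0,0,0],[0,0,0]]}' >/dev/null
python3 -m inch '{"slide":[[0,0,-15],[0,0,-35],[0,0,-40],[-20,0,-40],[-30,0,-20]],"rotation":[[0,0,0],[0,0,0],[0,0,0],[0,0,0],[0,0,0]]}' >/dev/null
python3 -m inch '{"slide":[[-35,0,0],[-35,0,0],[0,0,0]],"rotation":[[0,0,0],[0,0,0],[0,0,0]]}' >/dev/null
python3 -c "
from h import *;where();d=shot('top','t5');c=shot('scene','s5')
a=cv2.resize(c['frame'][215:285,285:385,::-1],None,fx=7.5,fy=7.5,interpolation=cv2.INTER_CUBIC)
cv2.imwrite('pics/crop7.png',a)"
```

```text
t 15.17 fence x -39.9 y -111.6 z 10.5  rpy_rel deg [-179.99    0.41   89.98] F [ -5.  -19.6] Fz -1.2 w 0.40
t 16.25 fence x -39.8 y -267.0 z 160.3  rpy_rel deg [179.79   0.2   89.57] F [-0.4  0. ] Fz -0.6 w 0.40
```

View pics/crop7.png

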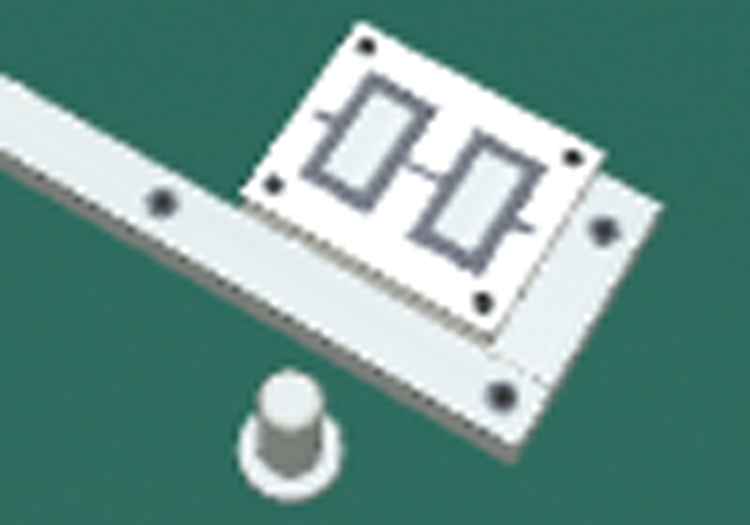

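View pics/t5.png

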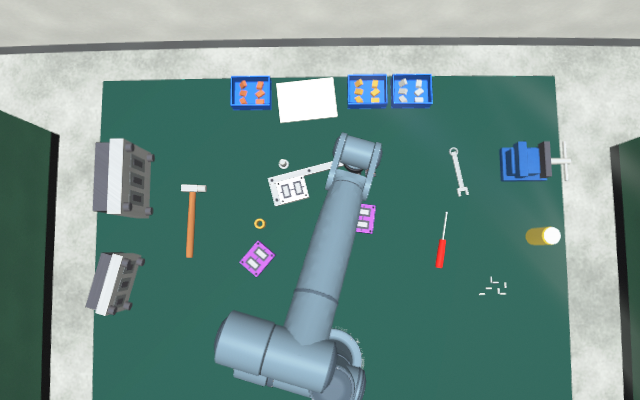

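The insert sits flush on both the rail and the stop with no visible gap, with corner (490,335) at the inner corner of the fence. The visible bystanders are where they started and the hand is clear, so I'm handing in.

```bash
python3 -c "
from rig import arm
print(arm.finish_job())"
```

```text
the job is handed in; nothing more can be done
None
```

The insert was pushed flush to the rail first, then slid along it hard up against the end stop; no gap shows at either face in the final picture, the hand is clear, and the job was handed in at about 16 s (the electrode and blue block were hidden behind the arm in that last view).

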